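# Close up the carver's tool chest before the dust flies

## Robot

A 6-joint arm with a two-finger parallel gripper is mounted at the origin on the work surface. World frame = base frame: x ahead of the robot, y to its left, z up, the work surface at z = 0. Lengths are in m, angles in rad, forces in N, time in s.
With the tool pointing down it reaches from about 0.35 to 0.775 m from the base axis. Payload 5.5 kg.
Tool frame: the origin (TCP) lies midway between the tips of the shut fingers; the grasp point (between the pads) lies 19 mm behind it; z points along the fingers, y is the line along which they close (so a half turn about z gives the same grasp; the last joint's range is limited). The gripper opens to 85 mm and grips with 20 to 120 N. Pads are 22 mm wide; open, the fingers measure 114 mm over their backs; the gripper's body (76 mm by 85 mm) begins 54 mm behind the grasp point. The pads swing forward as they close: fully open they stand 13 mm farther back than shut.
Start: joints at [-1.245, 0.313, 0.046, 1.304, 0, 1.431], TCP at [0.258, -0.514, 0.231] pointing down, gripper open.
Joint ranges: [-2.76, 2.76], [-0.86, 1.69], [-1.03, 1.26], [-2.2, 2.34], [-1.47, 1.5], [-3.14, 3.14]. Speed limits (rad/s): [2.57, 2.57, 3.14, 3.14, 3.14, 3.14].

## Interface

Orientations are given as a unit quaternion [w, x, y, z].
In Python, from workcell import telemetry, imaging, env gives the robot as it stands. The module is installed in compiled form; this text tells all that it offers.
- The arm moves only by the tool step_arm, never from a script. Its argument "moves" is a list of rows, each a list of 3 entries, a list of its own where there are three numbers: the shift along the tool's x, y, z in mm, then the turn, a rotation vector about the tool's x, y, z in rad, then the finger opening in mm, from 0 to 85.4. A call has 1 to 8 rows; each row is the pose to reach, as a shift and turn from the pose commanded when the call began, along the tool's axes at that moment; what a row does not reach only later rows make up. A row lasts 1/12 s, in which the tool goes at most 41.7 mm and 7.16 degrees, less where a joint would pass 70% of its speed; a pose out of reach is approached as far as the arm can. A call with a gripper value outside its range is refused whole. The fingers move at their own pace and stop on an object; "grip_force" is the grip in N (left out, the last holds). Time passes only in rows, so rows that repeat a pose let the fingers close. It gives the time, the measured TCP pose, the force, the opening and the grip force at its end, in the units of the state.
- telemetry.get_state(): the state, without advancing time (a new reading comes with each control period).
- imaging.read_camera(name): name is "scene" or "top"; returns the picture (420x560x3 uint8, red, green, blue); there is no depth.
- imaging.camera_params(name): a dict with "camera_matrix" (3x3 intrinsics, pixels), "pose" (4x4, takes a point from camera to world coordinates). Camera axes: x right, y up, looking along -z (the intrinsics and any distortion apply to the point x, -y, -z); pixel columns grow to the right and rows downward; lengths in m; the calibration is good to about 2 mm. A picture is of the moment at which its call begins. camera_params takes no time and is no camera call.
- env.hand_in(): hands the job in; it is judged then, once.
The state is a dict: "clock": time; "joint_pos": joint angles; "qvel": joint speeds; "tau": joint torques, N m; "tcp_pos": TCP position; "orientation": TCP orientation; "wrist_force": force on the tool from outside, world axes, zero at the start; "ft_torque": the same for the moment, N m; "finger_gap": finger opening in m; "grip_force": force on a finger pad.
Only numpy, scipy, OpenCV 4.12 (cv2) and the standard library are available. Lean on these libraries where they do the work, as an engineer would, in place of code of your own. Each camera call takes 0.05 s, during which the arm holds its last target. There are 200 camera calls.

## Task

Stone dust is about to fly, so close up the tool chest with your fingertips: gently push the wide drawer fully shut by its plain wooden front (keep off its freshly glued knobs), and gently push the raised lid down from its outer side until it lies flat on the tray. Leave the narrow drawer standing open just as it is, because its chisels are still needed, and do not grip or lift anything, reach under the lid or into the wide drawer, or disturb the things standing around the chest.

Things in the scene. Friction and masses are not known exactly. Their poses are not given: they have to be found in the camera images.
- chest: Wooden tool chest, fixed, 200 mm deep (x), 350 wide (y), 120 high without lid (under 290 with lid raised). Origin: centre of its underside on the bench; x points from the front (drawers, robot side) to the back (hinge), y to the left seen from the front, z up. Drawers fill the lower 92 mm, fronts at x = -100 when shut. On top an open tray, 92 to 120 mm high, x = -75 to 100 (set back 25 mm).
- wide_drawer (a joint): Opening of the wide drawer (on the left, +y, seen from the front), in m: 0 = fully shut, grows as it comes out towards the robot along the chest's -x; starts 0.045 to 0.085. Friction about 2 N; it stays where it is left and has a stop at 0 (thin rubber, gives 1 to 3 mm under a press).
- wide_drawer_front (a point): Centre of the outer face of the wide drawer's dark wood front, 216 mm wide, 74 high (12 to 86 mm above the bench), facing the chest's -x; moves with the drawer, at (-100 - opening, 65, 49) mm in the chest's frame. Two brass knobs, 20 mm across and 22 proud, sit 75 mm either side of this point at its height; the front, 15 mm thick, is plain between them.
- narrow_drawer (a joint): Opening of the narrow drawer (on the right, -y), in m, as for the wide one; starts 0.03 to 0.08 and must stay.
- narrow_drawer_front (a point): Centre of the outer face of the narrow drawer's front, 124 mm wide, 74 mm high, with a single brass knob in the middle; at (-100 mm - opening, -111 mm, 49 mm) in the chest's frame.
- lid (a joint): Angle of the lid, in rad: 0 = shut flat on the tray, grows as its front edge rises; starts 0.6 to 1.0. A stiff hinge (about 0.6 N m of friction, so about 2 N at the front edge moves it down) keeps it where it is left; stop at 0 (thin rubber, gives a few mm at the front edge under a press).
- lid_hinge (a point): Middle of the lid's hinge line, along the chest's y, on the lid's underside, at (100, 0, 120) mm in the chest's frame. The lid is a 9 mm board, 181 mm from hinge to front edge, 352 wide, no handle; its whole underside is pale lining. The point's axes turn with the lid: x from front edge to hinge, z out of the upper (outer) face, which looks up and away from the robot while the lid is raised.
- lid_edge (a point): Middle of the lid's front edge, on its upper (outer) face: 181 mm from the hinge and 9 mm above the underside; moves with the lid.
- owl: Bystander: pale carved-stone owl, 108 mm high, 68 mm across; origin at the centre of its underside. Stands loose beside the chest.
- mallet: Bystander: wooden carving mallet standing on its round head, 80 mm across, 140 mm high; origin at the centre of its underside. Loose.
- cup: Bystander: white cup with three pencils, 68 mm across, 80 mm high (130 mm with pencils); origin at the centre of its underside. Loose.
- medallion: Bystander: round stone medallion lying flat, 100 mm across, 20 mm thick; origin at the centre of its underside. Loose.

How it is judged:
By the outcome, as a careful person would: the job done as asked, in the order asked, and still so for the second after the job is handed in, with the robot touching nothing.
It also fails if it takes over 45 s, if anything falls off the work surface, if the arm or the gripper's body presses on something with over 40 N, if the wrist force passes 120 N, or if a joint passes its speed limit or range.

## Working session

There is one attempt and no reset: what is moved stays moved. The work goes in short steps, Python scripts to look and compute and a tool call to move; the robot and the scene stay as the last step left them, time stands still between calls to the robot, and variables do not carry over. Pictures are saved under pics/ and viewed, at most 10 in all, crops included, and the job is handed in when it is done.

Besides the shell and the picture viewer there is one more tool, called after ">>>" as name([rows], argument=value, ...), one row to a line, values as JSON. step_arm: Moves the arm, as the interface text tells. Its arguments: {"type":"object","properties":{"moves":{"type":"array"},"grip_force":{"type":"number"}},"required":["moves"]}

```bash
mkdir -p pics
python3 - <<'E'
from workcell import telemetry, imaging
import cv2,numpy as np
for n in("scene","top"):
    im=imaging.read_camera(n); cv2.imwrite(f"pics/{n}0.png",cv2.cvtColor(im,cv2.COLOR_RGB2BGR))
    p=imaging.camera_params(n); print(n,{k:np.round(v,4).tolist() if not isinstance(v,str) else v for k,v in p.items()})
s=telemetry.get_state();print(s)
E
```

```text
scene {'camera_matrix': [[460.0224, 0.0, 283.6695], [0.0, 460.0224, 211.7137], [0.0, 0.0, 1.0]], 'pose': [[-0.8605, 0.4838, -0.1598, 0.3878], [-0.5095, -0.8211, 0.2573, 0.3214], [-0.0067, 0.3028, 0.953, 1.1561], [0.0, 0.0, 0.0, 1.0]]}
top {'camera_matrix': [[490.5714, 0.0, 283.0696], [0.0, 490.5714, 209.2858], [0.0, 0.0, 1.0]], 'pose': [[-0.0232, 0.9982, -0.0553, 0.475], [-0.9997, -0.0236, -0.0055, 0.0289], [-0.0068, 0.0551, 0.9985, 1.303], [0.0, 0.0, 0.0, 1.0]]}
{'clock': 0.1, 'joint_pos': array([-1.24458942e+00,  3.13947091e-01,  4.50796531e-02,  1.30358080e+00,
       -2.40074602e-06,  1.43118543e+00]), 'qvel': array([-0.00049038, -0.00265357,  0.00322898, -0.00090943,  0.00036261,
       -0.00069211]), 'tau': array([ 3.39200516e-03, -4.81725740e+01,  2.99243116e+01,  1.26956697e-02,
       -3.15963439e-05,  1.27390450e-06]), 'tcp_pos': array([ 0.25810183, -0.51331033,  0.23048034]), 'orientation': array([-8.22251964e-04,  9.72998780e-01,  2.30808776e-01, -7.81434516e-05]), 'wrist_force': array([-0.10093496, -0.04159502, -0.60825812]), 'ft_torque': array([ 0.01514647, -0.01744888, -0.01239348]), 'grip_force': 0.0, 'finger_gap': 0.08571524480981697}
```

View pics/scene0.png

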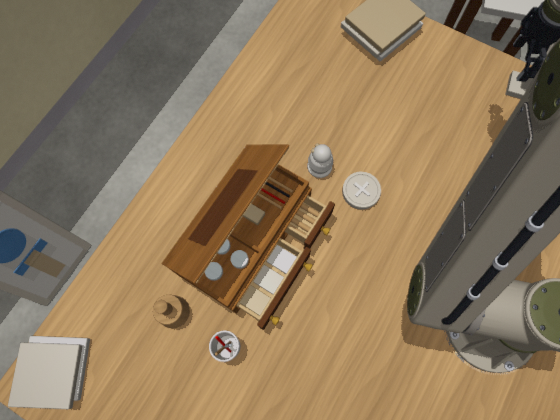

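View pics/top0.png

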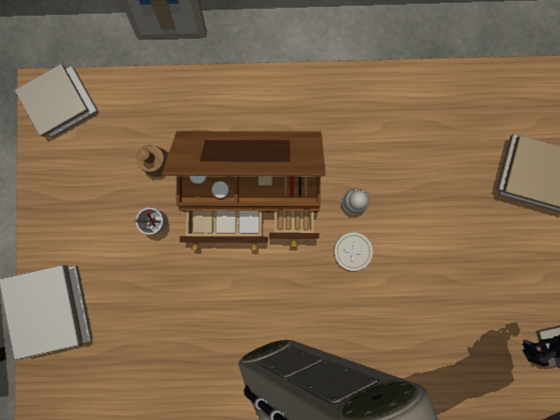

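The top view shows the chest at columns 168–325, rows 132–250, with the lid at the top and the wide drawer on the left. Cup is at (150,221), mallet (150,158), owl (356,201) and medallion (353,252). I'll enlarge both views to pick corners.

Run:
```python
import cv2
a=cv2.imread("pics/top0.png")[120:260,140:340]; cv2.imwrite("pics/topc.png",cv2.resize(a,(800,560),interpolation=cv2.INTER_CUBIC))
b=cv2.imread("pics/scene0.png")[135:335,155:345]; cv2.imwrite("pics/scenec.png",cv2.resize(b,(570,600),interpolation=cv2.INTER_CUBIC))
```

```text
(no output)
```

View pics/topc.png

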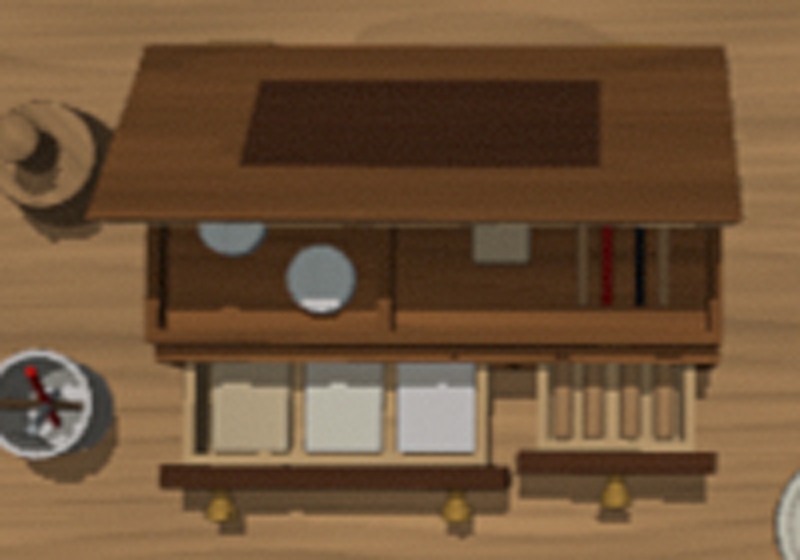

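View pics/scenec.png

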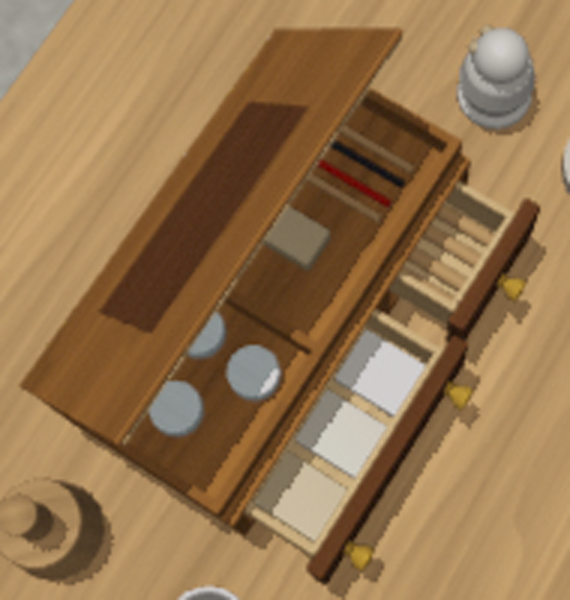

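The crops show the lid edge corners at topc (86,218) and (741,220), and scenec (124,442) and (402,30). The wide front's outer top edge is at topc (160,488)–(508,488), with knobs at (219,510) and (456,510). The narrow front runs (518,473)–(716,473).

```bash
cat > h.py <<'E'
from workcell import telemetry, imaging
import numpy as np
def ray(n,u,v):
    p=imaging.camera_params(n);K=p["camera_matrix"];T=np.array(p["pose"])
    d=np.linalg.inv(K)@[u,v,1]; d=T[:3,:3]@(d*[1,-1,-1]); return T[:3,3],d/np.linalg.norm(d)
def plane(n,u,v,z):
    o,d=ray(n,u,v); return o+d*(z-o[2])/d[2]
def tri(uvt,uvs):
    A=0;b=0
    R=[ray("top",*uvt),ray("scene",*uvs)]
    for o,d in R:
        M=np.eye(3)-np.outer(d,d);A=A+M;b=b+M@o
    x=np.linalg.solve(A,b); return x,[np.linalg.norm(np.cross(x-o,d)) for o,d in R]
t=lambda x,y:(140+(x+.5)/4-.5,120+(y+.5)/4-.5)
s=lambda x,y:(155+(x+.5)/3-.5,135+(y+.5)/3-.5)
E
python3 - <<'E'
from h import *
np.set_printoptions(precision=4,suppress=True)
for k,a,b in [("lidL",(88,219),(124,442)),("lidR",(741,220),(402,30)),("hinL",(147,45),(22,386)),("hinR",(724,46),(275,30)),("knobL",(219,512),(361,556)),("knobR",(456,512),(459,396)),("knobN",(615,495),(513,289))]:
    print(k,*tri(t(*a),s(*b)))
for k,a in [("wL",(160,488)),("wR",(508,488)),("nL",(518,474)),("nR",(716,473))]: print(k,plane("top",*t(*a),.086))
for k,a in [("trayL",(148,342)),("trayR",(720,342))]: print(k,plane("top",*t(*a),.092),plane("top",*t(*a),.12))
for k,a,z in [("cup",(150,221),.08),("mallet",(150,158),.1),("owl",(356,201),.06),("med",(353,252),.02)]: print(k,plane("top",*a,z))
E
```

```text
lidL [0.6118 0.2909 0.2659] [np.float64(0.0011989442276630223), np.float64(0.0011989442276630258)]
lidR [ 0.6054 -0.0563  0.2587] [np.float64(0.0005314624006598138), np.float64(0.0005314624006597037)]
hinL [0.7366 0.2898 0.1257] [np.float64(0.0004127775048057332), np.float64(0.00041277750480582433)]
hinR [ 0.7285 -0.06    0.124 ] [np.float64(0.0004099911388530832), np.float64(0.00040999113885304843)]
knobL [0.4532 0.2628 0.0595] [np.float64(0.0012363656460951053), np.float64(0.0012363656460952575)]
knobR [0.45   0.1135 0.0511] [np.float64(0.0016992736406668575), np.float64(0.0016992736406667682)]
knobN [0.4573 0.0117 0.0454] [np.float64(0.0006068587370988118), np.float64(0.0006068587370987857)]
wL [0.4682 0.2938 0.086 ]
wR [0.4632 0.0781 0.086 ]
nL [0.4717 0.0718 0.086 ]
nR [ 0.4695 -0.0508  0.086 ]
trayL [0.5586 0.2989 0.092 ] [0.5567 0.2927 0.12  ]
trayR [ 0.5502 -0.055   0.092 ] [ 0.5485 -0.0531  0.12  ]
cup [0.5213 0.3686 0.08  ]
mallet [0.6765 0.3618 0.1   ]
owl [ 0.5605 -0.1498  0.06  ]
med [ 0.4304 -0.1435  0.02  ]
```

```bash
cat >> h.py <<'E'
from scipy.spatial.transform import Rotation as R
yaw=-.022
X=np.array([np.cos(yaw),np.sin(yaw),0]);Y=np.array([-np.sin(yaw),np.cos(yaw),0]);Z=np.array([0,0,1.])
O=np.array([.6258,.1175,0])
def C(x,y,z): return O+X*x+Y*y+Z*z      # chest frame -> world, m
def ori(th): # tool tilted so tip leads by th towards the chest
    return R.from_matrix(np.c_[np.cos(th)*X+np.sin(th)*Z,-Y,np.sin(th)*X-np.cos(th)*Z])
def go(p,th,st=None):
    st=st or telemetry.get_state(); r=R.from_quat(st["orientation"],scalar_first=True)
    print("shift mm",np.round(r.inv().apply(np.array(p)-st["tcp_pos"])*1000,1),"turn",np.round((r.inv()*ori(th)).as_rotvec(),3))
def show():
    s=telemetry.get_state();r=R.from_quat(s["orientation"],scalar_first=True)
    d=s["tcp_pos"]-O;print("t",s["clock"],"chest tcp mm",np.round(1000*np.array([d@X,d@Y,d@Z]),1),"F",np.round(s["wrist_force"],1),"z",np.round(r.as_matrix()[:,2],3),"q",np.round(s["joint_pos"],2))
E
python3 -c "
from h import *
show(); go(C(-.2,.068,.2),.3)"
```

```text
t 0.1 chest tcp mm [-353.7 -638.7  230.5] F [-0.1 -0.  -0.6] z [-0.001  0.002 -1.   ] q [-1.24  0.31  0.05  1.3  -0.    1.43]
shift mm [ 467.  -552.2   31.5] turn [-0.075  0.294  0.484]
```

>>> step_arm([
  [[467,-552,31],[0,0,0],0],
  [[467,-552,31],[0,0,0],0],
  [[467,-552,31],[0,0,0],0],
  [[467,-552,31],[0,0,0],0],
  [[467,-552,31],[0,0,0],0],
  [[467,-552,31],[0,0,0],0],
  [[467,-552,31],[0,0,0],0],
  [[467,-552,31],[0,0,0],0],
])

```text
clock: 0.77
tcp_pos: [0.3359, -0.188, 0.2167]
orientation: [-0.0, 0.973, 0.23, -0.0]
wrist_force: [0.9, 0.8, 0.3]
finger_gap: 0.0003
grip_force: 0.0
```

```bash
python3 -c "
from h import *
show(); go(C(-.2,.068,.2),.3)"
```

```text
t 0.7667 chest tcp mm [-283.1 -311.8  216.7] F [0.9 0.8 0.3] z [-0.  0. -1.] q [-0.72 -0.05 -0.41  1.21  0.    1.96]
shift mm [ 251.2 -296.8   16.7] turn [-0.073  0.294  0.483]
```

>>> step_arm([
  [[251,-297,17],[-0.073,0.294,0.483],0],
  [[251,-297,17],[-0.073,0.294,0.483],0],
  [[251,-297,17],[-0.073,0.294,0.483],0],
  [[251,-297,17],[-0.073,0.294,0.483],0],
  [[251,-297,17],[-0.073,0.294,0.483],0],
  [[251,-297,17],[-0.073,0.294,0.483],0],
  [[251,-297,17],[-0.073,0.294,0.483],0],
  [[251,-297,17],[-0.073,0.294,0.483],0],
])

```text
clock: 1.43
tcp_pos: [0.4078, 0.0918, 0.2033]
orientation: [-0.008, 0.989, 0.012, 0.15]
wrist_force: [-1.1, -0.8, -0.3]
finger_gap: -0.0003
grip_force: 0.0
```

```bash
python3 -c "
from h import *
show(); go(C(-.2,.068,.2),.3); go(C(-.2,.065,.06),.3)"
```

```text
t 1.4333 chest tcp mm [-217.4  -30.5  203.3] F [-1.1 -0.8 -0.3] z [ 0.296  0.019 -0.955] q [ 0.02 -0.23 -0.64  0.86  0.01  3.14]
shift mm [ 19.8 -97.5  10.8] turn [-0.026 -0.001  0.043]
shift mm [-21.8 -92.8 144.5] turn [-0.026 -0.001  0.043]
```

```bash
cat >> h.py <<'E'
def ori(th): return R.from_matrix(np.c_[-np.cos(th)*X-np.sin(th)*Z,Y,np.sin(th)*X-np.cos(th)*Z])
E
python3 -c "
from h import *
go(C(-.2,.065,.2),.3)"
```

```text
shift mm [ 19.7 -94.5  10.8] turn [ 1.000e-03 -4.000e-02 -3.098e+00]
```

>>> step_arm([
  [[0,0,0],[0,0,-0.125],0],
  [[0,0,0],[0,0,-0.25],0],
  [[0,0,0],[0,0,-0.375],0],
  [[0,0,0],[0,0,-0.5],0],
  [[0,0,0],[0,0,-0.625],0],
  [[0,0,0],[0,0,-0.75],0],
  [[0,0,0],[0,0,-0.875],0],
  [[0,0,0],[0,0,-1.0],0],
])

```text
clock: 2.1
tcp_pos: [0.4088, 0.0857, 0.2029]
orientation: [0.066, 0.865, 0.48, 0.134]
wrist_force: [-0.3, -1.3, -0.1]
finger_gap: -0.0001
grip_force: 0.0
```

```bash
python3 -c "
from h import *
show();go(C(-.2,.065,.2),.3)"
```

```text
t 2.1 chest tcp mm [-216.2  -36.5  202.9] F [-0.3 -1.3 -0.1] z [ 0.294  0.015 -0.956] q [ 0.   -0.23 -0.64  0.86  0.01  2.13]
shift mm [ 94.5 -39.4   9.7] turn [ 0.011 -0.023 -2.109]
```

>>> step_arm([
  [[94,-39,10],[0.0,0.0,-2.1],0],
  [[94,-39,10],[0.0,0.0,-2.1],0],
  [[94,-39,10],[0.0,0.0,-2.1],0],
  [[94,-39,10],[0.0,0.0,-2.1],0],
  [[94,-39,10],[0.0,0.0,-2.1],0],
  [[94,-39,10],[0.0,0.0,-2.1],0],
  [[94,-39,10],[0.0,0.0,-2.1],0],
  [[94,-39,10],[0.0,0.0,-2.1],0],
])

```text
clock: 2.77
tcp_pos: [0.428, 0.1861, 0.1998]
orientation: [0.122, 0.529, 0.836, 0.086]
wrist_force: [-0.8, -0.2, -1.5]
finger_gap: -0.0002
grip_force: 0.0
```

```bash
python3 -c "
from h import *
show();go(C(-.2,.065,.2),.3)"
```

```text
t 2.7667 chest tcp mm [-199.3   64.3  199.8] F [-0.8 -0.2 -1.5] z [ 0.294  0.014 -0.956] q [ 0.28 -0.11 -0.56  0.83 -0.07  1.4 ]
shift mm [ 0.9 -0.2 -0.4] turn [ 0.018 -0.013 -1.109]
```

>>> step_arm([
  [[0,0,0],[0.018,-0.013,-1.109],0],
  [[0,0,0],[0.018,-0.013,-1.109],0],
  [[0,0,0],[0.018,-0.013,-1.109],0],
  [[0,0,0],[0.018,-0.013,-1.109],0],
  [[0,0,0],[0.018,-0.013,-1.109],0],
  [[0,0,0],[0.018,-0.013,-1.109],0],
  [[0,0,0],[0.018,-0.013,-1.109],0],
  [[0,0,0],[0.018,-0.013,-1.109],0],
])

```text
clock: 3.43
tcp_pos: [0.4281, 0.186, 0.1999]
orientation: [0.149, 0.065, 0.987, 0.007]
wrist_force: [-0.3, -1.0, -0.2]
finger_gap: -0.0
grip_force: 0.0
```

```bash
python3 -c "
from h import *
show();go(C(-.2,.065,.055),.3)"
```

```text
t 3.4333 chest tcp mm [-199.2   64.1  199.9] F [-0.3 -1.  -0.2] z [ 0.294 -0.005 -0.956] q [ 0.3  -0.1  -0.55  0.84 -0.09  0.41]
shift mm [ 43.2  -4.  138.2] turn [ 0.001 -0.001 -0.11 ]
```

>>> step_arm([
  [[10,-1,34],[0,0,-0.11],0],
  [[21,-2,68],[0,0,-0.11],0],
  [[32,-3,102],[0,0,-0.11],0],
  [[39,-4,124],[0,0,-0.11],0],
  [[43,-4,138],[0,0,-0.11],0],
  [[43,-4,138],[0,0,-0.11],0],
])

```text
clock: 3.93
tcp_pos: [0.4245, 0.1863, 0.0518]
orientation: [0.146, 0.013, 0.989, -0.001]
wrist_force: [-0.6, 0.3, -0.5]
finger_gap: 0.0002
grip_force: 0.0
```

Run:
```python
from h import *
import cv2
show();go(C(-.1,.065,.055),.3)
a=cv2.cvtColor(imaging.read_camera("scene"),cv2.COLOR_RGB2BGR)[175:335,205:345]
cv2.imwrite("pics/s1.png",cv2.resize(a,(525,600),interpolation=cv2.INTER_CUBIC))
```

```text
t 3.9333 chest tcp mm [-202.8   64.3   51.8] F [-0.6  0.3 -0.5] z [ 0.288 -0.007 -0.958] q [ 0.3   0.06 -0.8   0.43 -0.09  0.31]
shift mm [-99.4   1.2  26.5] turn [-0.    -0.008 -0.005]
```

View pics/s1.png

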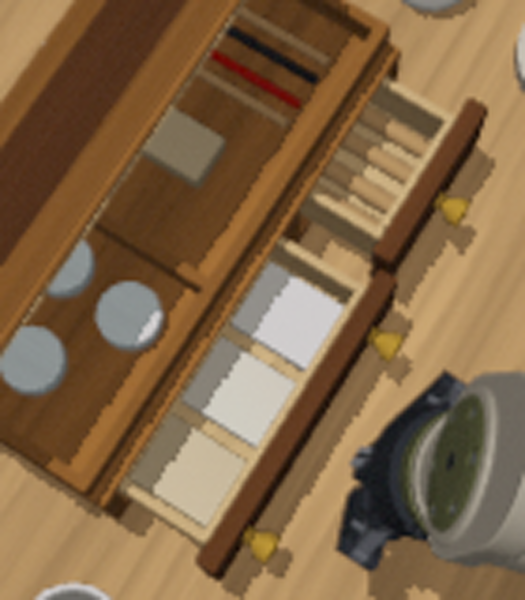

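The gripper (around s1 pixel (400,480)) stands between the knobs at (387,343) and (262,545), clear of the front. I'll push along chest +X at 4–5 mm per row.

>>> step_arm([
  [[-8,0,2],[0,0,0],0],
  [[-15,0,4],[0,0,0],0],
  [[-20,0,6],[0,0,0],0],
  [[-24,0,7],[0,0,0],0],
  [[-28,0,8],[0,0,0],0],
  [[-32,0,9],[0,0,0],0],
  [[-36,0,11],[0,0,0],0],
  [[-40,0,12],[0,0,0],0],
])

```text
clock: 4.65
tcp_pos: [0.4698, 0.1862, 0.0559]
orientation: [0.149, 0.014, 0.989, -0.0]
wrist_force: [-2.6, 1.1, 0.7]
finger_gap: 0.0001
grip_force: 1.1
```

```bash
python3 -c "
from h import *
show()"
```

```text
t 4.65 chest tcp mm [-157.5   65.3   55.9] F [-2.6  1.1  0.7] z [ 0.295 -0.005 -0.956] q [ 0.27  0.13 -0.72  0.44 -0.08  0.28]
```

>>> step_arm([
  [[-4,0,1],[0,0,0],0],
  [[-8,0,2],[0,0,0],0],
  [[-12,0,4],[0,0,0],0],
  [[-16,0,5],[0,0,0],0],
  [[-20,0,6],[0,0,0],0],
  [[-24,0,7],[0,0,0],0],
  [[-28,0,8],[0,0,0],0],
  [[-31,0,9],[0,0,0],0],
])

```text
clock: 5.32
tcp_pos: [0.5022, 0.1852, 0.0564]
orientation: [0.149, 0.014, 0.989, -0.0]
wrist_force: [-2.4, 0.8, -1.8]
finger_gap: -0.0001
grip_force: 1.1
```

>>> step_arm([
  [[-2,0,0.5],[0,0,0],0],
  [[-4,0,1],[0,0,0],0],
  [[-6,0,1.8],[0,0,0],0],
  [[-8,0,2.4],[0,0,0],0],
])

```text
clock: 5.65
tcp_pos: [0.5106, 0.185, 0.0567]
orientation: [0.149, 0.014, 0.989, -0.0]
wrist_force: [-2.5, -0.5, -1.3]
finger_gap: 0.0004
grip_force: 1.1
```

```bash
python3 -c "
from h import *
show()"
```

```text
t 5.65 chest tcp mm [-116.7   65.    56.7] F [-2.5 -0.5 -1.3] z [ 0.295 -0.005 -0.955] q [ 0.24  0.19 -0.64  0.45 -0.08  0.26]
```

>>> step_arm([
  [[-1,0,0.3],[0,0,0],0],
  [[-2,0,0.6],[0,0,0],0],
  [[-3,0,0.9],[0,0,0],0],
  [[-4,0,1.2],[0,0,0],0],
])

```text
clock: 5.98
tcp_pos: [0.5146, 0.185, 0.0568]
orientation: [0.149, 0.014, 0.989, -0.0]
wrist_force: [-2.2, -0.4, -2.3]
finger_gap: -0.0
grip_force: 1.0
```

>>> step_arm([
  [[-1,0,0.3],[0,0,0],0],
  [[-2,0,0.6],[0,0,0],0],
])

```text
clock: 6.15
tcp_pos: [0.5168, 0.1849, 0.0568]
orientation: [0.149, 0.014, 0.989, -0.0]
wrist_force: [-1.6, -0.1, -1.3]
finger_gap: -0.0003
grip_force: 1.0
```

>>> step_arm([
  [[-1,0,0.3],[0,0,0],0],
  [[-2,0,0.6],[0,0,0],0],
])

```text
clock: 6.32
tcp_pos: [0.5189, 0.1849, 0.0568]
orientation: [0.149, 0.014, 0.989, -0.0]
wrist_force: [-3.0, -0.8, -2.2]
finger_gap: -0.0001
grip_force: 1.0
```

>>> step_arm([
  [[-1,0,0.3],[0,0,0],0],
  [[-2,0,0.6],[0,0,0],0],
])

```text
clock: 6.48
tcp_pos: [0.5206, 0.1848, 0.0566]
orientation: [0.149, 0.014, 0.989, -0.0]
wrist_force: [-6.0, -0.7, 1.3]
finger_gap: 0.0001
grip_force: 2.9
```

Force is rising, so the stop has been reached. I'll press slightly more and settle.

>>> step_arm([
  [[-1,0,0.3],[0,0,0],0],
  [[-1,0,0.3],[0,0,0],0],
  [[-1,0,0.3],[0,0,0],0],
])

```text
clock: 6.73
tcp_pos: [0.5206, 0.1848, 0.0565]
orientation: [0.148, 0.013, 0.989, -0.0]
wrist_force: [-7.5, -1.4, 3.3]
finger_gap: -0.0002
grip_force: 3.6
```

>>> step_arm([
  [[4,0,-1],[0,0,0],0],
  [[10,0,-3],[0,0,0],0],
  [[24,0,-7],[0,0,0],0],
  [[48,0,-15],[0,0,0],0],
  [[76,0,-24],[0,0,0],0],
  [[76,0,-24],[0,0,0],0],
])

```text
clock: 7.23
tcp_pos: [0.4362, 0.1865, 0.0558]
orientation: [0.147, 0.013, 0.989, -0.001]
wrist_force: [-1.3, 0.1, -0.5]
finger_gap: -0.0003
grip_force: 0.0
```

Run:
```python
from h import *
import cv2
show();go(C(-.17,.03,.34),0)
a=cv2.cvtColor(imaging.read_camera("scene"),cv2.COLOR_RGB2BGR)[135:335,155:345]
cv2.imwrite("pics/s2.png",cv2.resize(a,(570,600),interpolation=cv2.INTER_CUBIC))
```

```text
t 7.2333 chest tcp mm [-191.1   64.8   55.8] F [-1.3  0.1 -0.5] z [ 0.29  -0.005 -0.957] q [ 0.29  0.07 -0.78  0.44 -0.09  0.3 ]
shift mm [-102.7  -34.1 -265.9] turn [ 0.002  0.294 -0.004]
```

View pics/s2.png

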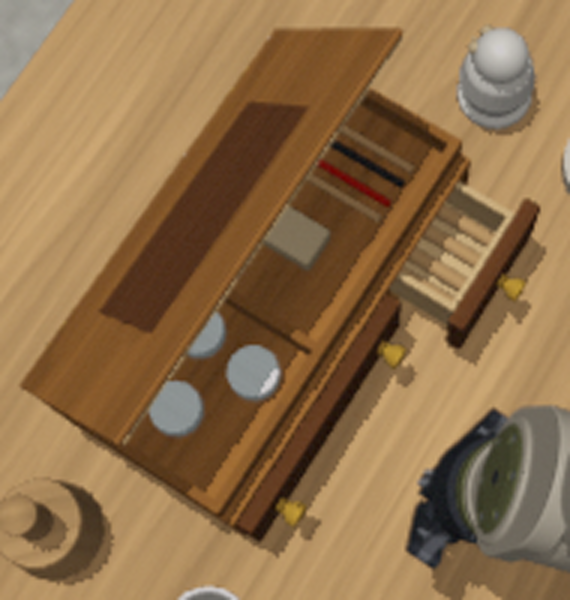

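The wide drawer is flush with the chest (knobs at s2 (392,353) and (291,513)). The narrow drawer is unchanged and the lid still raised. Next I go up and over the lid.

>>> step_arm([
  [[-12,-4,-33],[0,0.05,0],0],
  [[-24,-8,-66],[0,0.1,0],0],
  [[-36,-12,-99],[0,0.15,0],0],
  [[-50,-17,-132],[0,0.2,0],0],
  [[-63,-21,-166],[0,0.25,0],0],
  [[-76,-26,-200],[0,0.294,0],0],
  [[-90,-30,-235],[0,0.294,0],0],
  [[-103,-34,-266],[0,0.294,0],0],
])

```text
clock: 7.95
tcp_pos: [0.4635, 0.1511, 0.3446]
orientation: [0.005, 0.014, 1.0, 0.002]
wrist_force: [1.1, 0.4, -0.5]
finger_gap: 0.0002
grip_force: 0.0
```

```bash
python3 -c "
from h import *
show();go(C(.05,.0,.34),0)"
```

```text
t 7.95 chest tcp mm [-163.    30.1  344.6] F [ 1.1  0.4 -0.5] z [ 0.009  0.004 -1.   ] q [0.15 0.13 0.08 1.52 0.   0.18]
shift mm [-213.1  -28.9    6.5] turn [ 0.004  0.009 -0.006]
```

>>> step_arm([
  [[-37,-5,1],[0,0,0],0],
  [[-74,-10,2],[0,0,0],0],
  [[-110,-15,3],[0,0,0],0],
  [[-146,-20,4],[0,0,0],0],
  [[-180,-24,5],[0,0,0],0],
  [[-213,-29,6],[0,0.009,0],0],
  [[-213,-29,6],[0,0.009,0],0],
])

```text
clock: 8.53
tcp_pos: [0.6811, 0.1146, 0.3295]
orientation: [-0.003, 0.015, 1.0, 0.001]
wrist_force: [-0.6, -1.0, -1.8]
finger_gap: -0.0
grip_force: 0.0
```

Run:
```python
from h import *
show();go(C(.034,0,.272),0)
def P(a,r=.165): return .1-r*np.cos(a)+.009*np.sin(a)+.011, .12+r*np.sin(a)+.009*np.cos(a)
for a in np.arange(.9,-.01,-.1): print(round(a,2),np.round(1000*np.array(P(a)),1))
```

```text
t 8.5333 chest tcp mm [ 55.4  -1.6 329.5] F [-0.6 -1.  -1.8] z [-0.006  0.003 -1.   ] q [0.05 0.59 0.72 1.7  0.   0.08]
shift mm [21.   1.3 57.6] turn [ 0.003 -0.006 -0.008]
0.9 [ 15.5 254.8]
0.8 [  2.5 244.6]
0.7 [ -9.4 233.2]
0.6 [-20.1 220.6]
0.5 [-29.5 207. ]
0.4 [-37.5 192.5]
0.3 [-44.  177.4]
0.2 [-48.9 161.6]
0.1 [-52.3 145.4]
0.0 [-54. 129.]
```

>>> step_arm([
  [[7,0,19],[0,0,0],0],
  [[14,1,38],[0,0,0],0],
  [[19,1,54],[0,0,0],0],
  [[21,1,58],[0,0,0],0],
  [[21,1,58],[0,0,0],0],
])

```text
clock: 8.95
tcp_pos: [0.6519, 0.1185, 0.2779]
orientation: [-0.002, 0.013, 1.0, 0.002]
wrist_force: [-0.9, 0.2, 0.1]
finger_gap: 0.0001
grip_force: 0.0
```

Run:
```python
from h import *
import cv2
show();go(C(.0145,0,.2548),0)
a=cv2.cvtColor(imaging.read_camera("scene"),cv2.COLOR_RGB2BGR)[115:295,155:325]
cv2.imwrite("pics/s3.png",cv2.resize(a,(566,600),interpolation=cv2.INTER_CUBIC))
```

```text
t 8.95 chest tcp mm [ 26.1   1.5 277.9] F [-0.9  0.2  0.1] z [-0.005  0.004 -1.   ] q [0.06 0.5  0.43 1.51 0.   0.08]
shift mm [11.5 -1.7 23.2] turn [ 0.003 -0.005 -0.005]
```

View pics/s3.png

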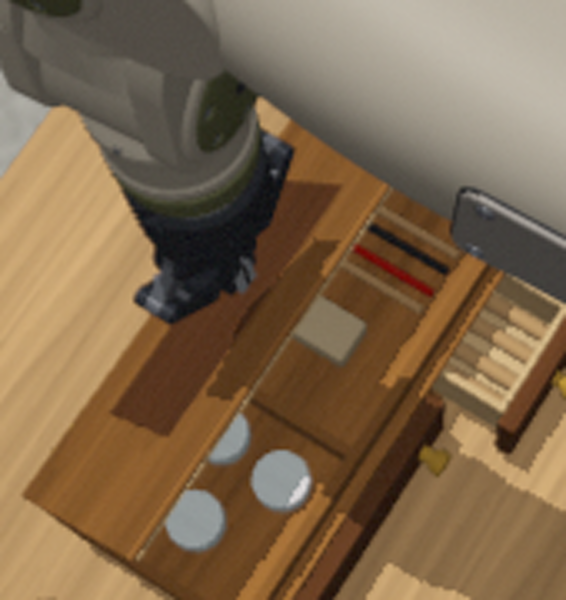

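The closed fingers hover over the middle of the lid's outer face near s3 (215,300), behind the front edge. I'll approach and follow the closing arc.

>>> step_arm([
  [[3,-1,7],[0,0,0],0],
  [[6,-1,13],[0,0,0],0],
  [[9,-1,18],[0,0,0],0],
  [[12,-1,22],[0,0,0],0],
  [[15,-1,25],[0,0,0],0],
  [[18,-1,28],[0,0,0],0],
  [[21,-1,31],[0,0,0],0],
  [[24,-1,34],[0,0,0],0],
])

```text
clock: 9.67
tcp_pos: [0.6283, 0.1183, 0.2455]
orientation: [-0.001, 0.013, 1.0, 0.002]
wrist_force: [0.7, -0.3, 2.8]
finger_gap: -0.0001
grip_force: 1.2
```

```bash
python3 -c "
from h import *
show()"
```

```text
t 9.6667 chest tcp mm [  2.5   0.9 245.5] F [ 0.7 -0.3  2.8] z [-0.002  0.004 -1.   ] q [0.06 0.44 0.27 1.4  0.   0.09]
```

>>> step_arm([
  [[4,0,4],[0,0,0],0],
  [[8,0,8],[0,0,0],0],
  [[12,0,12],[0,0,0],0],
  [[15.5,0,16],[0,0,0],0],
  [[19,0,20.5],[0,0,0],0],
  [[22.5,0,25],[0,0,0],0],
  [[26,0,29.5],[0,0,0],0],
  [[29,0,34],[0,0,0],0],
])

```text
clock: 10.33
tcp_pos: [0.5984, 0.1192, 0.2105]
orientation: [-0.002, 0.013, 1.0, 0.002]
wrist_force: [-0.2, -0.3, 2.3]
finger_gap: -0.0003
grip_force: 1.1
```

```bash
python3 -c "
from h import *
show()"
```

```text
t 10.3333 chest tcp mm [-27.4   1.1 210.5] F [-0.2 -0.3  2.3] z [-0.004  0.003 -1.   ] q [0.06 0.39 0.11 1.29 0.   0.09]
```

>>> step_arm([
  [[3,0,5],[0,0,0],0],
  [[6,0,10],[0,0,0],0],
  [[8.5,0,15],[0,0,0],0],
  [[11,0,20],[0,0,0],0],
  [[13.5,0,25],[0,0,0],0],
  [[15.5,0,30],[0,0,0],0],
  [[17.5,0,35],[0,0,0],0],
  [[19,0,40],[0,0,0],0],
])

```text
clock: 11.0
tcp_pos: [0.5796, 0.1198, 0.1706]
orientation: [-0.002, 0.013, 1.0, 0.002]
wrist_force: [-1.0, -0.7, 2.6]
finger_gap: -0.0
grip_force: 0.9
```

```bash
python3 -c "
from h import *
show()"
```

```text
t 11.0 chest tcp mm [-46.3   1.3 170.6] F [-1.  -0.7  2.6] z [-0.003  0.003 -1.   ] q [ 0.07  0.37 -0.02  1.18  0.    0.09]
```

Now (-46,171); the end is near z = 129.

>>> step_arm([
  [[1.5,0,4.5],[0,0,0],0],
  [[3,0,9],[0,0,0],0],
  [[4.5,0,13.5],[0,0,0],0],
  [[5.5,0,18],[0,0,0],0],
  [[6.5,0,22.5],[0,0,0],0],
  [[7,0,27],[0,0,0],0],
  [[7.5,0,30],[0,0,0],0],
  [[7.5,0,33],[0,0,0],0],
])

```text
clock: 11.67
tcp_pos: [0.5719, 0.1203, 0.1377]
orientation: [-0.002, 0.013, 1.0, 0.002]
wrist_force: [-1.1, -0.1, 2.4]
finger_gap: 0.0
grip_force: 0.8
```

>>> step_arm([
  [[0,0,2],[0,0,0],0],
  [[0,0,4],[0,0,0],0],
  [[0,0,5],[0,0,0],0],
  [[0,0,6],[0,0,0],0],
])

```text
clock: 12.0
tcp_pos: [0.5717, 0.1203, 0.1319]
orientation: [-0.002, 0.013, 1.0, 0.002]
wrist_force: [-1.1, -0.8, 1.3]
finger_gap: 0.0
grip_force: 0.8
```

>>> step_arm([
  [[0,0,1],[0,0,0],0],
  [[0,0,2],[0,0,0],0],
  [[0,0,3],[0,0,0],0],
])

```text
clock: 12.25
tcp_pos: [0.5721, 0.1203, 0.1291]
orientation: [-0.002, 0.013, 1.0, 0.002]
wrist_force: [-1.3, 0.1, 2.2]
finger_gap: -0.0001
grip_force: 0.9
```

>>> step_arm([
  [[0,0,1],[0,0,0],0],
  [[0,0,1],[0,0,0],0],
])

```text
clock: 12.42
tcp_pos: [0.5721, 0.1203, 0.129]
orientation: [-0.001, 0.013, 1.0, 0.002]
wrist_force: [-2.9, 0.5, 7.9]
finger_gap: -0.0002
grip_force: 3.4
```

>>> step_arm([
  [[0,0,0.7],[0,0,0],0],
  [[0,0,0.7],[0,0,0],0],
])

```text
clock: 12.58
tcp_pos: [0.5722, 0.1203, 0.129]
orientation: [-0.001, 0.013, 1.0, 0.002]
wrist_force: [-4.6, -0.1, 11.5]
finger_gap: -0.0002
grip_force: 5.3
```

>>> step_arm([
  [[0,0,-3],[0,0,0],0],
  [[0,0,-8],[0,0,0],0],
  [[0,0,-25],[0,0,0],0],
  [[0,0,-60],[0,0,0],0],
  [[35,0,-95],[0,0,0],0],
  [[75,0,-105],[0,0,0],0],
  [[115,0,-110],[0,0,0],0],
  [[115,0,-110],[0,0,0],0],
])

```text
clock: 13.25
tcp_pos: [0.452, 0.1232, 0.2395]
orientation: [-0.003, 0.013, 1.0, 0.002]
wrist_force: [-0.6, 0.5, -0.9]
finger_gap: -0.0003
grip_force: 0.0
```

Run:
```python
from h import *
import cv2
show()
a=cv2.cvtColor(imaging.read_camera("scene"),cv2.COLOR_RGB2BGR)[115:375,135:395]
b=cv2.cvtColor(imaging.read_camera("top"),cv2.COLOR_RGB2BGR)[110:290,120:400]
cv2.imwrite("pics/s4.png",np.hstack([cv2.resize(a,(370,370)),cv2.resize(b,None,fx=1.53,fy=370/180)]))
```

```text
t 13.25 chest tcp mm [-173.9    1.9  239.5] F [-0.6  0.5 -0.9] z [-0.005  0.004 -1.   ] q [ 0.09  0.11 -0.19  1.27  0.    0.12]
```

View pics/s4.png

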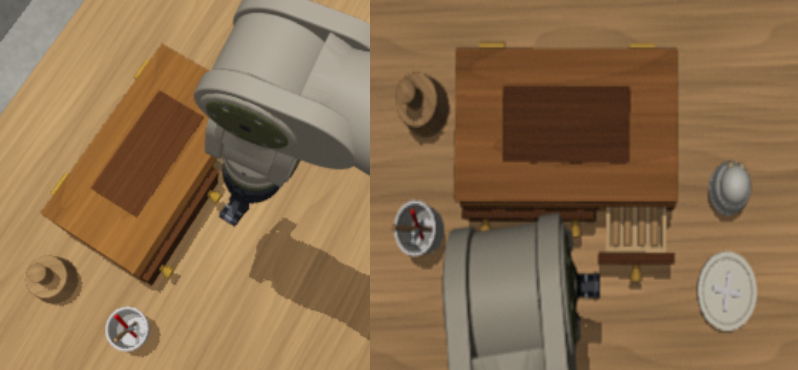

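The lid lies flat on the tray and the wide drawer is flush. The narrow drawer is still open, the bystanders are where they were, and the arm is clear, so I'm handing in.

```bash
python3 -c "
from workcell import env
print(env.hand_in())"
```

```text
the job is handed in; nothing more can be done
None
```

The wide drawer is pushed shut and the lid lies flat on the tray. The narrow drawer is still open and the final pictures show nothing around the chest disturbed; I handed the job in at about 13 s, and no verdict came back.

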